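# Pin the tilt-out key drawer shut

### The arm

A 6-joint arm with a two-finger parallel gripper is mounted at the origin on the work surface. World frame = base frame: x ahead of the robot, y to its left, z up, the work surface at z = 0. Lengths are in mm, angles in rad, forces in N, time in s.
With the tool pointing down it reaches from about 350 to 975 mm from the base axis. Payload 4.9 kg.
Tool frame: the origin (TCP) lies on the front face of the gripper's body, between the roots of the fingers; the fingertips stand 73 mm ahead of it and the grasp point (between the pads) lies 54 mm ahead of it (r.grasp_offset is the distance from the TCP to the grasp point, in mm); z points along the fingers, y is the direction in which the jaws open and shut (so a half turn about z gives the same grasp; the last joint's range is limited). The gripper opens to 85 mm and grips with 20 to 120 N. Pads are 22 mm wide; open, the fingers measure 114 mm over their backs; the gripper's body (76 mm by 85 mm) begins 54 mm behind the grasp point. The pads swing forward as they close: fully open they stand 13 mm farther back than shut.
Start: joints at [0.99, 0.053, 1.613, -0, 1.476, -0.119], TCP at [278.463, 559.518, 303.904] pointing down, gripper open.
Joint ranges: [-3.01, 3.01], [-1.01, 2.22], [0.06, 2.58], [-1.02, 4.17], [0.09, 2.62], [-3.14, 3.14]. Speed limits (rad/s): [2.57, 2.57, 3.14, 3.14, 3.14, 3.14].

### API

Orientations are given as a unit quaternion [w, x, y, z].
In Python, from workcell import r gives the robot as it stands.
- The arm moves only by the tool play_rows, never from a script. Its argument "series" is a list of rows, each a list of 7 numbers: the finger opening in m, from 0 to 0.0854, then the shift along the tool's x, y, z in m, then the turn, a rotation vector about the tool's x, y, z in degrees. In form: [[gripper, tx, ty, tz, wx, wy, wz], ...]. A call has 1 to 10 rows; each row shifts and turns the commanded pose from where the row before left it, along the tool's axes as they then stand; what a row does not reach is not made up. A row lasts 1/12 s, in which the tool goes at most 41.7 mm and 7.16 degrees, less where a joint would pass 70% of its speed; a pose out of reach is approached as far as the arm can. A call with a gripper value outside its range is refused whole. The fingers move at their own pace and stop on an object; "force" is the grip in N (left out, the last holds). Time passes only in rows, so rows that do not move let the fingers close. It gives the time, the measured TCP pose, the force and the opening at its end, in the units of the state.
- r.get_state(): the state, without advancing time (a new reading comes with each control period).
- r.grab_frame(name): name is "scene" or "top" or "wrist"; returns the picture (384x512x3 uint8, red, green, blue); there is no depth.
- r.camera_model(name): a dict with "K" (3x3 intrinsics, pixels), "rvec" (rotation vector, rad) and "tvec" (3), from world to camera coordinates, as OpenCV has them. Camera axes: x right, y down, z forward; pixel columns grow to the right and rows downward; lengths in mm; the calibration is good to about 2 mm. A picture is of the moment at which its call begins: read the wrist's pose just before it. camera_model takes no time and is no camera call; for the wrist camera it gives the pose at the moment of the call.
- r.finish_job(): hands the job in, once; it reports no verdict.
Trained networks look in the newest picture that a camera, given by its name, has taken for a name from the list of things; names that differ only in an ending like _2 or _b are one class to them, and where a whole thing is asked for, a point or a joint stands for the part that bears it (a point fixed in the world has none). Each returns a list of dicts, best first, with "score" (0 to 1); they miss things now and then, are a little off and sometimes report something else, mostly with a low value. They report only what shows in the picture. A call takes as long as a camera call.
- r.search_frame(camera, target): "rect" ([centre column, centre row, width, height] in pixels, round what is visible of it).
- r.trace(camera, target): "pixels" (384x512 bool, what is visible of it) and "rect" ([centre column, centre row, width, height] in pixels, round what is visible of it).
The state is a dict: "t": time; "joint_positions": joint angles; "qvel": joint speeds; "joint_efforts": joint torques, N m; "tcp_pos": TCP position; "tcp_rot": TCP orientation; "ft_force": force on the tool from outside, world axes, zero at the start; "torque": the same for the moment, N m; "grip_width": finger opening in mm.
Only numpy, scipy, OpenCV 4.12 (cv2) and the standard library are available. Lean on these libraries where they do the work, as an engineer would, in place of code of your own. Each camera call takes 0.05 s, during which the arm holds its last target.

### The job

The little tilt-out drawer is ajar because its quick-release pin was left down in the catch, in the way of the drawer's strap. Pull the pin up past its click until its point is clear of the strap, push the drawer fully shut, then push the pin back down through the catch and the strap until its flange is fully home. Leave the conch and the other things where they are.

Things in the scene. Friction and masses are not known exactly. Their poses are not given: they have to be found in the camera images.
- cabinet: Whitewashed key cabinet, fixed: 170 mm deep, 230 mm wide; its top board (250 mm wide) is 100 mm above the table. Origin under its centre, on the table. Axes: x into the cabinet, away from its drawer front; y to the left as seen facing the drawer front; z up. The drawer front's outer face, when shut, lies at x = -85 mm.
- catch_top (a point): Centre of the bore's mouth on the top face of the catch, a brass block (30 x 40 mm, 22 mm high) that overhangs the drawer front; 133 mm above the table, at x = -64, y = 0 mm of the cabinet, same axes. The vertical bore is 11.2 mm wide, right through, chamfered 2 mm at the mouth. Two spring-loaded balls 8 mm down in it hold the pin.
- pin_handle (a point): Centre of the pin's T-handle, the part to grip: a flat-sided steel bar 44 mm long (along this point's x), 12 mm thick (y), 16 mm high (z, up). Below it a neck 12 mm in diameter, then the flange. The bar may be turned to any yaw within 0.5 rad of the cabinet's x. At the start the pin (about 80 g) is fully home in the catch. Pulling it past its click takes about 10 to 15 N straight up.
- pin_flange (a point): On the pin's axis at the underside of its flange (22 mm diameter, 3 mm thick), 24 mm below pin_handle; meets catch_top when the pin is fully home. Pushing the pin down takes about 3 to 8 N, and a click holds it at the end; pushed askew or off-centre it can bind in the bore.
- pin_point (a point): Lower end of the pin: the shank, 10 mm in diameter, reaches 46 mm below the flange, its last 5 mm tapered. When the pin is raised by 25 to 31 mm this point is clear of the strap and the pin stays up by itself if released, gripped by the balls; raised more than 40 mm it comes out of the bore.
- strap_hole (a point): Centre of the top of the hole (13 mm wide) in the steel strap, a plate 44 mm wide and 6 mm thick on the drawer front's top edge that reaches back under the catch. With the drawer fully shut the hole is straight below the catch's bore, 28 mm under catch_top.
- drawer (a joint): Tilt of the drawer in rad: 0 = fully shut (a hard stop), grows as its top leans out to the front. The hinge runs along the drawer front's lower outer edge, 10 mm above the table. It is stiff (about 3 N at the top edge) and the drawer stays where it is left. With the pin down it cannot be shut beyond about 0.18.
- push_point (a point): A free place to push: on the outer face of the drawer front (a plain board 200 mm wide, 14 mm thick, top edge 86 mm above the hinge), 82 mm above the hinge and 80 mm to the right (-y) of the middle. Turns with the drawer.
- drawer_knob (a point): Centre of the head of the brass knob (22 mm in diameter, 13 mm high) standing on the drawer front's top edge, 70 mm to the left (+y) of the bore; its top lies 117 mm above the hinge line.
- conch: Bystander: conch shell about 120 mm long, 65 mm high, on the table to the left of the cabinet. Origin under its middle.
- sunscreen: Bystander: white bottle, 48 mm wide, 140 mm tall, on the table to the right of the cabinet. Origin under its centre.
- lighter: Bystander: steel flip-top lighter case, 13 x 38 x 57 mm, standing on the cabinet's top board. Origin under its centre.
- car_key: Bystander: car key, 45 x 32 x 12 mm head and 42 mm blade, lying on the cabinet's top board. Origin under the head's centre.
- stopper: Bystander: glass bottle stopper, 34 mm wide, 54 mm tall, standing on the cabinet's top board. Origin under its centre.
- mug: Bystander: white mug, 80 mm wide, 85 mm tall, on the table well to one side. Origin under its centre.
- glasses_case: Bystander: black glasses case, 160 x 60 x 45 mm, on the table well to one side. Origin under its centre.

How it is judged (in metres and radians):
On the way, in this order (a step that is already met when the one before it is completed fails the run):
1. the pin is drawn up at least 21 mm, its point clear of the strap, with the drawer still ajar (z of pin_flange in the frame of catch_top above 0.021 m and value of joint drawer above 0.12 rad), for 0.1 s.
2. the drawer is fully shut with the pin still up (value of joint drawer below 0.03 rad and z of pin_flange in the frame of catch_top above 0.015 m), for 0.1 s.
At the end, for the whole second after the job is handed in: The drawer is shut (within 0.04 rad), the pin stands upright in the catch's bore and through the strap's hole with its flange home on the catch (within 2 mm), at rest, and no bystander has been displaced by more than 30 mm or knocked over (value of joint drawer below 0.04 rad and z of pin_flange in the frame of catch_top between -0.003 and 0.002 m and horizontal distance between pin_flange and catch_top below 0.003 m and angle between pin_flange's own z axis and vertical below 0.1 rad and linear speed of pin below 0.02 m/s); the robot touches nothing.
It fails at once if a bystander is displaced by more than 30 mm (distance of any of conch, sunscreen, lighter, car_key, stopper, mug, glasses_case from where it was at the start of the episode above 0.03 m).
It fails at once if an upright bystander is knocked over (angle between any of sunscreen, lighter, stopper, mug's own z axis and vertical above 0.6 rad).
It also fails if it takes over 64 s, if anything falls off the work surface, if the arm or the gripper's body presses on something with over 40 N, if the wrist force passes 120 N, or if a joint passes its speed limit or range.

## Working session

There is one attempt and no reset: what is moved stays moved. The work goes in short steps, Python scripts to look and compute and a tool call to move; the robot and the scene stay as the last step left them, time stands still between calls to the robot, and variables do not carry over. Pictures are saved under pics/ and viewed, and the job is handed in when it is done.

Besides the shell and the picture viewer there is one more tool, called as a command line: name --pt "numbers of a row" for each row, then --argument value for the rest. play_rows: Moves the arm, as the interface text tells. Its arguments: {"type":"object","properties":{"series":{"type":"array","items":{"type":"array","items":{"type":"number"}}},"force":{"type":"number"}},"required":["series"]}

```bash
ls; mkdir -p pics
python3 - <<'E'
from workcell import r
import cv2
s=r.get_state();print(s)
for n in ["scene","top","wrist"]:
    f=r.grab_frame(n);cv2.imwrite(f"pics/{n}0.png",cv2.cvtColor(f,cv2.COLOR_RGB2BGR))
    print(n,r.camera_model(n))
    for t in ["pin_handle","cabinet","drawer_knob","catch_top","lighter","stopper","car_key"]:
        try:
            d=r.search_frame(n,t)
            print(t,[(round(x['score'],2),[round(v) for v in x['rect']]) for x in d[:2]])
        except Exception as e: print(t,e)
E
```

```text
pics
{'t': 0.0, 'joint_positions': array([ 9.89975456e-01,  5.33477126e-02,  1.61431791e+00,  2.60701484e-05,
        1.47600297e+00, -1.19011400e-01]), 'qvel': array([ 7.38195782e-04, -2.26975251e-04,  2.60206218e-05,  1.45856292e-03,
       -1.41045772e-05,  7.68562118e-04]), 'joint_efforts': array([ 7.98690598e-04, -3.93691099e+01, -3.70173061e+01, -5.14209637e-05,
        6.86397718e-03,  2.39679474e-05]), 'tcp_pos': array([278.21427465, 559.12188886, 302.65425657]), 'tcp_rot': array([-3.68024558e-04,  2.28859432e-01,  9.73458927e-01, -9.70621577e-04]), 'ft_force': array([ 0.74304963, -0.32848822,  0.08904113]), 'torque': array([-0.02738954, -0.01533858, -0.00489083]), 'grip_width': 85.62329733230304}
scene {'K': array([[391.53768292,   0.        , 254.51676851],
       [  0.        , 391.53768292, 192.96449124],
       [  0.        ,   0.        ,   1.        ]]), 'rvec': array([ 1.03654379,  2.30934679, -1.15550501]), 'tvec': array([ 401.2704683 , -171.15233654, 1519.96535722])}
pin_handle []
cabinet [(0.64, [205, 210, 103, 81])]
drawer_knob [(0.55, [232, 183, 59, 32])]
catch_t
[... 419 characters left out ...]
06,  613.11766686, 1315.68485649])}
pin_handle [(0.53, [298, 192, 4, 13]), (0.47, [291, 162, 8, 8])]
cabinet [(0.55, [289, 179, 75, 76])]
drawer_knob [(0.57, [298, 201, 62, 34])]
catch_top [(0.63, [291, 181, 80, 75])]
lighter []
stopper [(0.62, [269, 159, 13, 8])]
car_key [(0.65, [291, 180, 75, 76]), (0.58, [310, 162, 14, 22])]
wrist {'K': array([[282.68439737,   0.        , 259.62058415],
       [  0.        , 282.68439737, 194.94219665],
       [  0.        ,   0.        ,   1.        ]]), 'rvec': array([-2.45039126, -1.51547657, -0.225215  ]), 'tvec': array([-623.36612001,  -37.57776725,  380.94119792])}
pin_handle []
cabinet []
drawer_knob []
catch_top []
lighter []
stopper []
car_key []
```

Run:
```python
import cv2
a=cv2.imread("pics/top0.png")[120:240,220:360]
cv2.imwrite("pics/top0c.png",cv2.resize(a,None,fx=5,fy=5,interpolation=cv2.INTER_CUBIC))
a=cv2.imread("pics/scene0.png")[140:270,130:290]
cv2.imwrite("pics/scene0c.png",cv2.resize(a,None,fx=4.5,fy=4.5,interpolation=cv2.INTER_CUBIC))
```

```text
(no output)
```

View pics/top0.png

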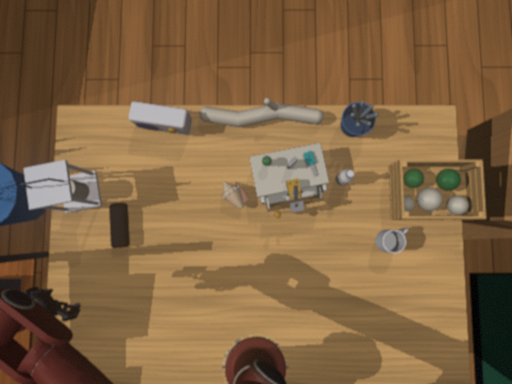

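View pics/top0c.png

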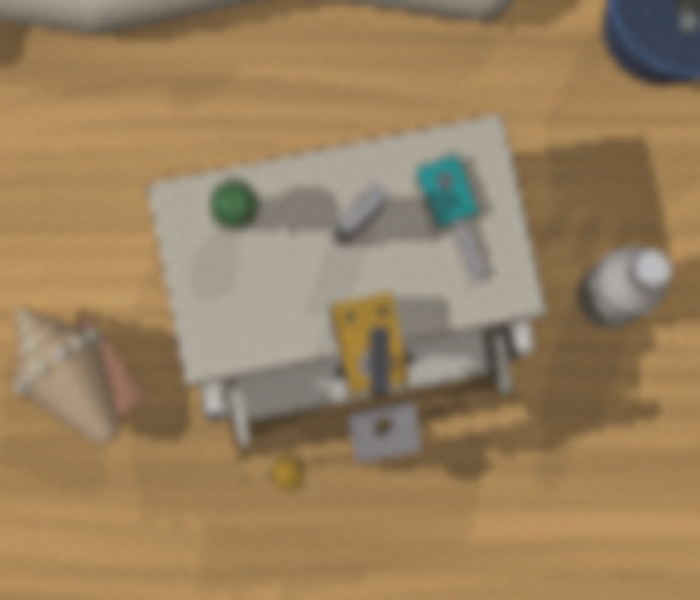

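View pics/scene0c.png

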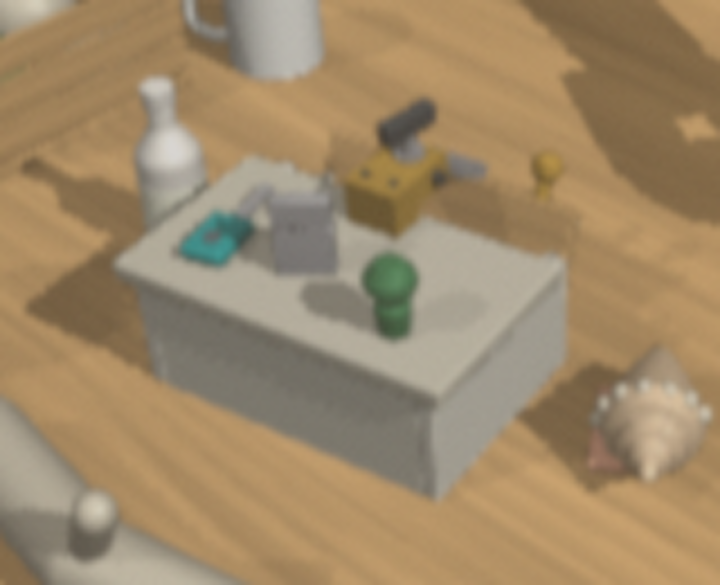

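View pics/wrist0.png

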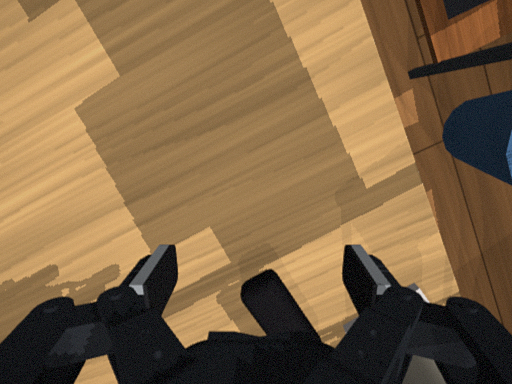

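The top view shows the cabinet, with the catch and pin near (295,190) px and the drawer leaning toward the robot. Next I'll fit the cabinet pose.

```bash
cat > h.py <<'E'
import numpy as np,cv2
from workcell import r
def back(cm,uv,z):
    R=cv2.Rodrigues(np.array(cm['rvec']))[0];t=np.array(cm['tvec']);K=np.array(cm['K'])
    d=R.T@np.linalg.inv(K)@np.array([uv[0],uv[1],1.]);c=-R.T@t
    return c+d*(z-c[2])/d[2]
def proj(cm,P):
    return cv2.projectPoints(np.array(P,float).reshape(-1,3),np.array(cm['rvec']),np.array(cm['tvec']),np.array(cm['K']),None)[0].reshape(-1,2)
def save(n,f): cv2.imwrite(n,cv2.cvtColor(f,cv2.COLOR_RGB2BGR))
def toolcmd(dw,q):  # world vec -> tool vec
    from scipy.spatial.transform import Rotation as Ro
    return Ro.from_quat(np.r_[q[1:],q[0]]).as_matrix().T@np.array(dw)
E
python3 - <<'E'
from h import *
cm=r.camera_model("top")
c=lambda x,y:(x/5+220,y/5+120)
for n,p,z in [("BL",(150,185),100),("BR",(498,117),100),("FR",(545,308),100),("FL",(190,382),100),("handle",(379,362),165),("h1",(380,330),165),("h2",(379,395),165),("catch FL",(350,392),133),("catch BL",(333,300),133),("catch BR",(393,293),133),("catch FR",(407,385),133),("knob",(288,472),120)]:
    print(n,back(cm,c(*p),z).round())
E
```

```text
BL [730.  19. 100.]
BR [ 778. -220.  100.]
FR [ 645. -250.  100.]
FL [594.  -8. 100.]
handle [ 601. -130.  165.]
h1 [ 622. -131.  165.]
h2 [ 580. -130.  165.]
catch FL [ 585. -114.  133.]
catch BL [ 646. -103.  133.]
catch BR [ 651. -143.  133.]
catch FR [ 589. -152.  133.]
knob [532. -74. 120.]
```

play_rows --pt "0.0854 -0.03 -0.0236 0 0 0 0" --pt "0.0854 -0.03 -0.0236 0 0 0 0" --pt "0.0854 -0.03 -0.0236 0 0 0 0" --pt "0.0854 -0.03 -0.0236 0 0 0 0" --pt "0.0854 -0.03 -0.0236 0 0 0 0" --pt "0.0854 -0.03 -0.0236 0 0 0 0" --pt "0.0854 -0.03 -0.0236 0 0 0 0" --pt "0.0854 -0.03 -0.0236 0 0 0 0" --pt "0.0854 -0.03 -0.0236 0 0 0 0" --pt "0.0854 -0.03 -0.0236 0 0 0 0"

```text
t: 2.03
tcp_pos: [442.3, 212.9, 304.2]
tcp_rot: [0.0, 0.229, 0.973, 0.0]
ft_force: [0.3, 0.8, 0.2]
grip_width: 85.4
```

play_rows --pt "0.0854 -0.03 -0.0236 0 0 0 0" --pt "0.0854 -0.03 -0.0236 0 0 0 0" --pt "0.0854 -0.03 -0.0236 0 0 0 0" --pt "0.0854 -0.03 -0.0236 0 0 0 0" --pt "0.0854 -0.03 -0.0236 0 0 0 0" --pt "0.0854 -0.03 -0.0236 0 0 0 0" --pt "0.0854 -0.03 -0.0236 0 0 0 0" --pt "0.0854 -0.03 -0.0236 0 0 0 0" --pt "0.0854 -0.03 -0.0236 0 0 0 0" --pt "0.0854 -0.03 -0.0236 0 0 0 0"

```text
t: 2.87
tcp_pos: [605.8, -132.3, 304.0]
tcp_rot: [0.0, 0.229, 0.973, 0.0]
ft_force: [-0.5, 0.1, 0.7]
grip_width: 85.2
```

play_rows --pt "0.06 0 0 0 0 0 -6.6" --pt "0.06 0 0 0 0 0 -6.6" --pt "0.06 0 0 0 0 0 -6.6" --pt "0.06 0 0 0 0 0 -6.7" --pt "0.06 0 0 0 0 0 0"

```text
t: 3.28
tcp_pos: [605.3, -130.6, 303.8]
tcp_rot: [-0.0, -0.001, 1.0, 0.0]
ft_force: [0.8, -0.8, -0.0]
grip_width: 60.2
```

Run:
```python
from h import *
s=r.get_state();print(s['t'],s['tcp_pos'],s['tcp_rot'],s['ft_force'])
cm=r.camera_model("wrist");f=r.grab_frame("wrist");save("pics/w1.png",f)
for t in ["pin_handle","drawer_knob","strap_hole"]:
    print(t,[(round(x['score'],2),[round(v) for v in x['rect']]) for x in r.search_frame("wrist",t)[:2]])
np.save("cm1.npy",cm,allow_pickle=True)
R=cv2.Rodrigues(cm['rvec'])[0];print(-R.T@cm['tvec'],R)
```

```text
3.2833 [ 605.33359807 -130.56983115  303.83305296] [-6.09017018e-05 -1.13438980e-03  9.99999354e-01  3.50455592e-05] [ 0.80107149 -0.8338259  -0.00135953]
pin_handle [(0.68, [259, 206, 27, 57])]
drawer_knob [(0.79, [252, 153, 195, 105])]
strap_hole []
[ 530.43270831 -131.97929179  374.9338658 ] [[-9.46054941e-04  9.99999495e-01 -3.40551412e-04]
 [ 9.56655171e-01  1.00422470e-03  2.91221351e-01]
 [ 2.91221546e-01 -5.02788707e-05 -9.56655637e-01]]
```

View pics/w1.png

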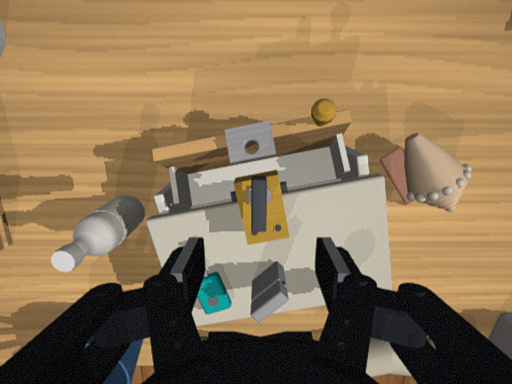

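Run:
```python
from h import *
a=cv2.imread("pics/w1.png")[95:255,195:355]
cv2.imwrite("pics/w1c.png",cv2.resize(a,None,fx=3.75,fy=3.75,interpolation=cv2.INTER_CUBIC))
```

```text
(no output)
```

View pics/w1c.png

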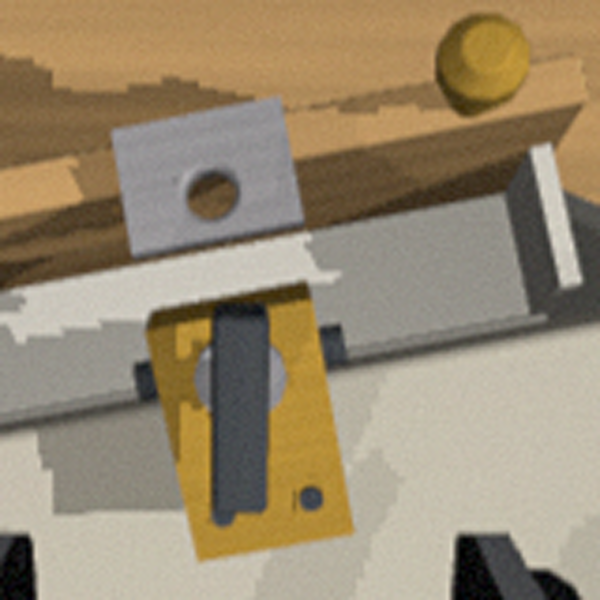

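Run:
```python
from h import *
cm=np.load("cm1.npy",allow_pickle=True).item()
c=lambda x,y:(x/3.75+195,y/3.75+95)
for n,p,z in [("FL",(216,318),165),("FR",(268,318),165),("BL",(212,510),165),("BR",(267,510),165),("catchFl",(148,325),133),("catchFr",(308,285),133),("catchBr",(353,532),133),("catchBl",(200,560),133),("flange L",(194,375),136),("flange R",(287,375),136),("strap hole",(212,193),98),("knob",(492,45),125),("boardR",(0,435),100),("boardL",(600,325),100)]:
    print(n,back(cm,c(*p),z).round(1))
d=r.trace("wrist","pin_handle");m=d[0]['pixels'].astype(np.uint8)
print(d[0]['rect'],cv2.minAreaRect(np.argwhere(m)[:,::-1].astype(np.float32)))
```

```text
FL [ 582.3 -137.4  165. ]
FR [ 582.2 -126.8  165. ]
BL [ 624.8 -138.5  165. ]
BR [ 624.8 -126.6  165. ]
catchFl [ 591.9 -154.2  133. ]
catchFr [ 582.2 -116.7  133. ]
catchBr [ 645.1 -104.3  133. ]
catchBl [ 652.9 -142.6  133. ]
flange L [ 603.2 -143.4  136. ]
flange R [ 603.2 -121.5  136. ]
strap hole [ 565.4 -139.9   98. ]
knob [528.9 -75.9 125. ]
boardR [ 631.6 -198.8  100. ]
boardL [600.1 -36.4 100. ]
[258.1, 203.8, 23.3, 56.4] ((259.0, 203.0), (56.0, 24.0), 90.0)
```

play_rows --pt "0.045 0.002 -0.0018 0.02 0 0 0" --pt "0.045 0 0 0.03 0 0 0" --pt "0.045 0 0 0.02 0 0 0" --pt "0.045 0 0 0.01 0 0 0" --pt "0.045 0 0 0 0 0 0" --pt "0.045 0 0 0 0 0 0"

```text
t: 4.03
tcp_pos: [603.4, -132.1, 224.1]
tcp_rot: [-0.0, -0.0, 1.0, 0.0]
ft_force: [0.5, -0.4, 0.3]
grip_width: 44.8
```

Run:
```python
from h import *
s=r.get_state();print(s['t'],s['tcp_pos'],s['ft_force'])
save("pics/w2.png",r.grab_frame("wrist"))
```

```text
4.0333 [ 603.38852288 -132.1445033   224.07786516] [ 0.47490979 -0.41647923  0.29274403]
```

View pics/w2.png

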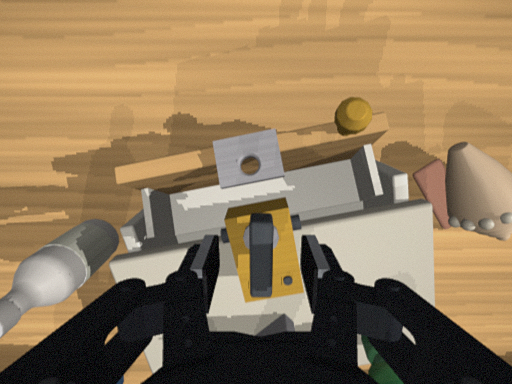

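play_rows --pt "0.045 0 0 0.007 0 0 0" --pt "0.045 0 0 0.004 0 0 0" --pt "0.03 0 0 0 0 0 0" --pt "0.02 0 0 0 0 0 0" --pt "0.005 0 0 0 0 0 0" --pt "0.005 0 0 0 0 0 0" --pt "0.005 0 0 0 0 0 0" --pt "0.005 0 0 0 0 0 0" --force 60

```text
t: 4.75
tcp_pos: [603.5, -132.0, 213.3]
tcp_rot: [0.0, -0.0, 1.0, 0.0]
ft_force: [0.3, 2.3, 0.4]
grip_width: 11.0
```

play_rows --pt "0.005 0 0 -0.003 0 0 0" --pt "0.005 0 0 -0.003 0 0 0" --pt "0.005 0 0 -0.003 0 0 0" --pt "0.005 0 0 -0.003 0 0 0" --pt "0.005 0 0 0 0 0 0"

```text
t: 5.17
tcp_pos: [602.8, -132.0, 222.9]
tcp_rot: [-0.001, -0.0, 1.0, 0.0]
ft_force: [0.8, 0.3, -7.4]
grip_width: 11.0
```

play_rows --pt "0.005 0 0 -0.004 0 0 0" --pt "0.005 0 0 -0.004 0 0 0" --pt "0.005 0 0 -0.004 0 0 0" --pt "0.005 0 0 -0.004 0 0 0" --pt "0.005 0 0 0 0 0 0" --pt "0.005 0 0 0 0 0 0"

```text
t: 5.67
tcp_pos: [602.9, -132.1, 240.7]
tcp_rot: [-0.001, -0.0, 1.0, 0.0]
ft_force: [0.1, 0.2, -6.3]
grip_width: 10.9
```

Run:
```python
from h import *
s=r.get_state();print(s['t'],s['tcp_pos'],s['ft_force'])
f=r.grab_frame("wrist");save("pics/w3.png",f)
f=r.grab_frame("scene");cv2.imwrite("pics/s3.png",cv2.resize(cv2.cvtColor(f[140:270,130:290],cv2.COLOR_RGB2BGR),None,fx=4.5,fy=4.5,interpolation=2))
```

```text
5.6667 [ 602.92307346 -132.1218002   240.67302367] [ 0.09377608  0.16053746 -6.33400073]
```

View pics/w3.png

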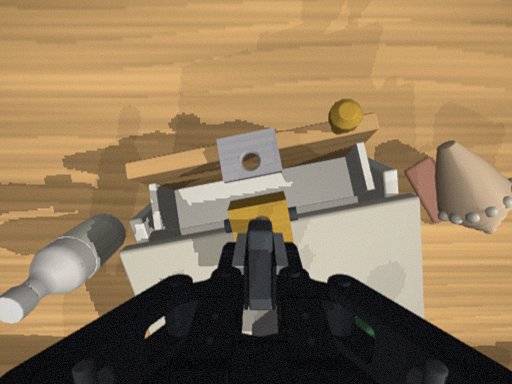

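View pics/s3.png

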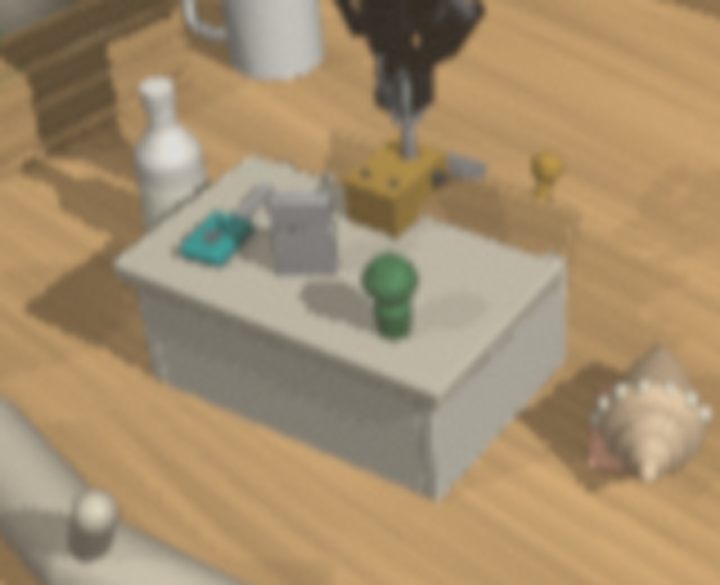

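play_rows --pt "0.02 0 0 0 0 0 0" --pt "0.04 0 0 0 0 0 0" --pt "0.045 0 0 0 0 0 0" --pt "0.045 0 0 -0.02 0 0 0" --pt "0.045 0 0 -0.035 0 0 0" --pt "0.045 0 0 -0.035 0 0 0" --pt "0.045 0 0 0 0 0 0" --pt "0.045 0 0 0 0 0 0"

```text
t: 6.43
tcp_pos: [604.7, -132.7, 336.3]
tcp_rot: [0.004, -0.0, 1.0, -0.002]
ft_force: [0.4, -0.2, -0.3]
grip_width: 45.0
```

Run:
```python
from h import *
s=r.get_state();print(s['t'],s['tcp_pos'],s['ft_force'])
cm=r.camera_model("wrist")
f=r.grab_frame("wrist");save("pics/w4.png",f)
np.save("cm4.npy",cm,allow_pickle=True)
d=r.trace("wrist","pin_handle")[0];print(d['score'],d['rect'])
for z in (165,192):
    P=[[603.3+a,-132.4+b,z] for a in(-22,22) for b in (-6,6)]
    print(z,proj(cm,P).round())
a=cv2.cvtColor(f,cv2.COLOR_RGB2BGR)[95:255,180:340]
cv2.imwrite("pics/w4c.png",cv2.resize(a,None,fx=3.75,fy=3.75,interpolation=2))
```

```text
6.4333 [ 604.71255318 -132.74016153  336.26944939] [ 0.3772657  -0.176508   -0.29184863]
0.87 [263.1, 202.1, 22.3, 56.1]
165 [[255. 169.]
 [269. 169.]
 [256. 216.]
 [269. 216.]]
192 [[255. 176.]
 [270. 176.]
 [255. 228.]
 [270. 228.]]
```

View pics/w4c.png

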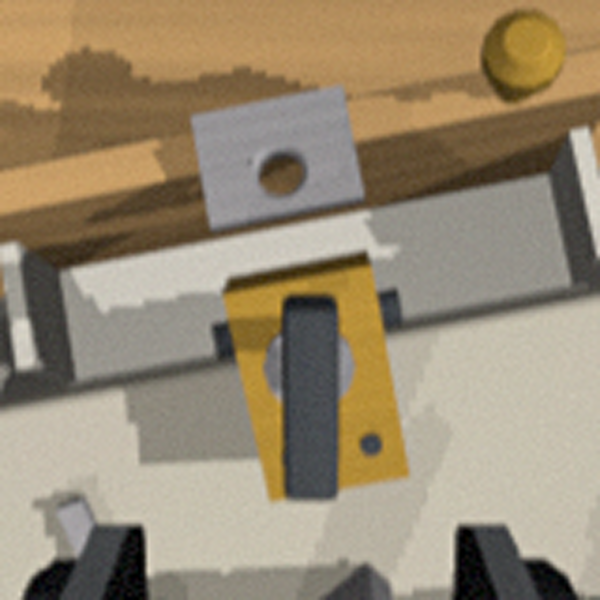

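View pics/w4.png

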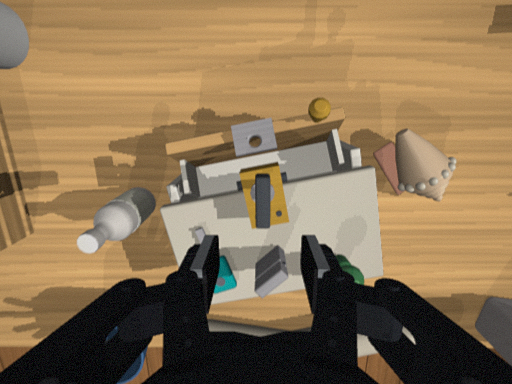

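Run:
```python
from h import *
O=np.array([666.1,-119.9]);ex=np.array([.9807,.1957]);ey=np.array([-.1957,.9807])
cm=np.load("cm4.npy",allow_pickle=True).item()
for n,p,z in [("sunTop",(89,239),140),("sunBase",(142,200),0),("knob",(320,107),122),("pushpt-ish edge right",(168,148),92),("edge left",(342,112),92)]:
    w=back(cm,p,z);d=w[:2]-O;print(n,w.round(),(d@ex).round(),(d@ey).round())
```

```text
sunTop [ 661. -313.  140.] -43.0 -188.0
sunBase [ 665. -314.   -0.] -39.0 -190.0
knob [530. -77. 122.] -125.0 69.0
pushpt-ish edge right [ 573. -237.   92.] -114.0 -96.0
edge left [535. -47.  92.] -114.0 97.0
```

play_rows --pt "0 0 0 0 0 0 -5.65" --pt "0 0 0 0 0 0 -5.65" --pt "0 0.0256 -0.0199 0 0 0 0" --pt "0 0.0256 -0.0199 0 0 0 0" --pt "0 0.0256 -0.0199 0 0 0 0" --pt "0 0.0256 -0.0199 0 0 0 0" --pt "0 0 0 0 0 0 0" --pt "0 0 0 0 0 0 0"

```text
t: 7.2
tcp_pos: [517.4, -231.1, 329.2]
tcp_rot: [-0.001, -0.097, 0.995, 0.001]
ft_force: [1.2, -0.3, -0.5]
grip_width: -0.1
```

play_rows --pt "0 0 0 0.0358 0 0 0" --pt "0 0 0 0.0358 0 0 0" --pt "0 0 0 0.0358 0 0 0" --pt "0 0 0 0.0358 0 0 0" --pt "0 0 0 0.0358 0 0 0" --pt "0 0 0 0 0 0 0" --pt "0 0 0 0 0 0 0"

```text
t: 7.78
tcp_pos: [517.4, -228.6, 149.0]
tcp_rot: [-0.003, -0.099, 0.995, 0.002]
ft_force: [0.4, 0.0, 0.6]
grip_width: 0.2
```

Run:
```python
from h import *
s=r.get_state();print(s['t'],s['tcp_pos'],s['ft_force'])
save("pics/w5.png",r.grab_frame("wrist"))
```

```text
7.7833 [ 517.44301927 -228.55779985  149.02251992] [0.37644973 0.01203784 0.64171657]
```

View pics/w5.png

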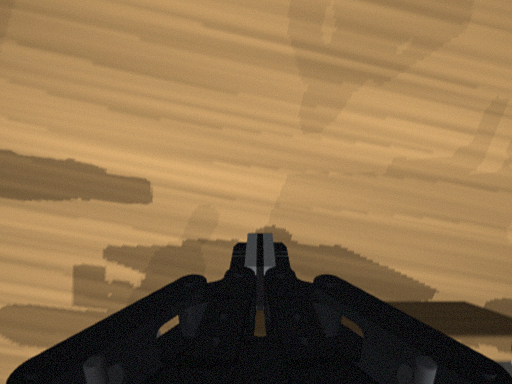

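play_rows --pt "0 -0.008 -0.005 0 0 0 0" --pt "0 -0.008 0 0 0 0 0" --pt "0 -0.008 0 0 0 0 0" --pt "0 -0.006 0 0 0 0 0" --pt "0 -0.006 0 0 0 0 0" --pt "0 -0.006 0 0 0 0 0"

```text
t: 8.33
tcp_pos: [561.0, -227.2, 152.6]
tcp_rot: [-0.001, -0.099, 0.995, -0.0]
ft_force: [-5.5, 0.1, 3.2]
grip_width: 0.0
```

play_rows --pt "0 -0.004 0 0 0 0 0" --pt "0 -0.004 0 0 0 0 0" --pt "0 -0.004 0 0 0 0 0" --pt "0 0 0 0 0 0 0"

```text
t: 8.67
tcp_pos: [573.1, -224.5, 151.9]
tcp_rot: [0.0, -0.099, 0.995, 0.0]
ft_force: [-1.0, -0.4, 0.4]
grip_width: 0.1
```

play_rows --pt "0 -0.004 0 0 0 0 0" --pt "0 -0.004 0 0 0 0 0" --pt "0 -0.003 0 0 0 0 0" --pt "0 0 0 0 0 0 0"

```text
t: 9.0
tcp_pos: [584.0, -222.2, 151.9]
tcp_rot: [0.001, -0.099, 0.995, 0.0]
ft_force: [-1.4, -0.3, 1.0]
grip_width: 0.0
```

Run:
```python
from h import *
s=r.get_state();print(s['t'],s['tcp_pos'],s['ft_force'])
f=r.grab_frame("scene");cv2.imwrite("pics/s6.png",cv2.resize(cv2.cvtColor(f[110:240,150:310],cv2.COLOR_RGB2BGR),None,fx=4.5,fy=4.5,interpolation=2))
```

```text
9.0 [ 583.96993298 -222.24004243  151.86557517] [-1.42296389 -0.29605185  1.0029932 ]
```

View pics/s6.png

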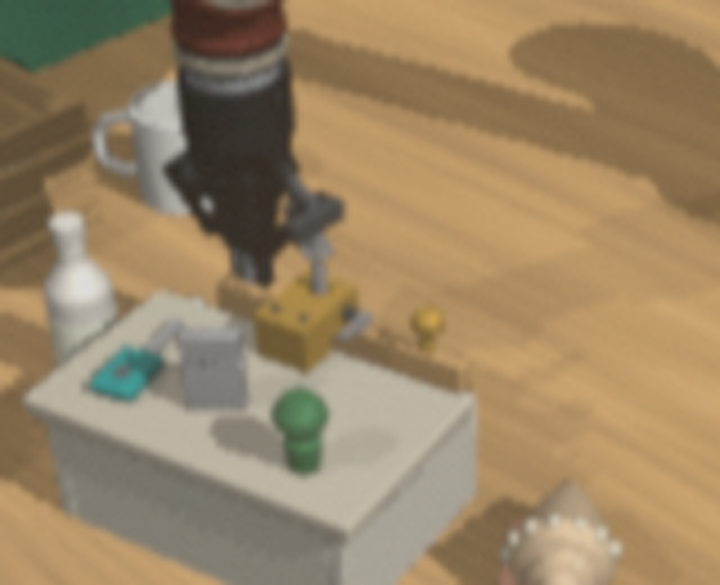

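play_rows --pt "0 -0.003 0 0 0 0 0" --pt "0 -0.002 0 0 0 0 0" --pt "0 0 0 0 0 0 0"

```text
t: 9.3
tcp_pos: [588.5, -221.3, 151.8]
tcp_rot: [0.0, -0.099, 0.995, 0.0]
ft_force: [-1.4, 0.3, 1.4]
grip_width: -0.1
```

play_rows --pt "0 -0.002 0 0 0 0 0" --pt "0 -0.002 0 0 0 0 0" --pt "0 0 0 0 0 0 0"

```text
t: 9.55
tcp_pos: [590.2, -221.1, 151.8]
tcp_rot: [-0.004, -0.099, 0.995, 0.0]
ft_force: [-12.4, -1.6, 7.0]
grip_width: -0.4
```

play_rows --pt "0 -0.001 0 0 0 0 0" --pt "0 0 0 0 0 0 0"

```text
t: 9.72
tcp_pos: [590.4, -221.1, 151.8]
tcp_rot: [-0.005, -0.099, 0.995, 0.0]
ft_force: [-14.7, -1.5, 9.7]
grip_width: 0.1
```

Run:
```python
from h import *
f=r.grab_frame("scene");cv2.imwrite("pics/s7.png",cv2.resize(cv2.cvtColor(f[150:230,190:290],cv2.COLOR_RGB2BGR),None,fx=7,fy=7,interpolation=2))
save("pics/w7.png",r.grab_frame("wrist"))
```

```text
(no output)
```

View pics/s7.png

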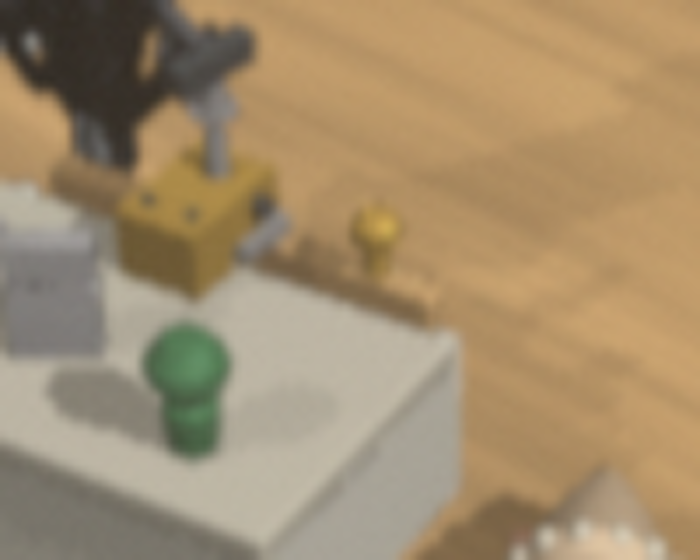

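View pics/w7.png

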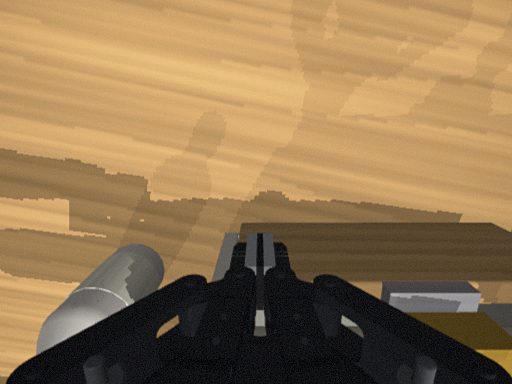

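play_rows --pt "0 0.01 0 0 0 0 0" --pt "0 0.025 0 0 0 0 0" --pt "0 0.025 0 -0.02 0 0 0" --pt "0 0 0 -0.035 0 0 0" --pt "0.045 0 0 -0.035 0 0 0" --pt "0.045 0 0 -0.035 0 0 5.65" --pt "0.045 0 0 -0.035 0 0 5.65" --pt "0.045 0 0 -0.02 0 0 0" --pt "0.045 0 0 0 0 0 0"

```text
t: 10.57
tcp_pos: [536.3, -233.2, 339.4]
tcp_rot: [0.006, -0.0, 1.0, -0.003]
ft_force: [0.8, -0.6, 1.0]
grip_width: 44.8
```

play_rows --pt "0.045 -0.0168 0.0252 0 0 0 0" --pt "0.045 -0.0168 0.0252 0 0 0 0" --pt "0.045 -0.0168 0.0252 0 0 0 0" --pt "0.045 -0.0168 0.0252 0 0 0 0" --pt "0.045 0 0 0 0 0 0" --pt "0.045 0 0 0 0 0 0"

```text
t: 11.07
tcp_pos: [601.8, -130.1, 330.6]
tcp_rot: [-0.0, -0.002, 1.0, 0.0]
ft_force: [-0.2, 0.3, -0.0]
grip_width: 44.9
```

Run:
```python
from h import *
s=r.get_state();print(s['t'],s['tcp_pos'],s['tcp_rot'],s['ft_force'])
cm=r.camera_model("wrist")
f=r.grab_frame("wrist");save("pics/w8.png",f)
d=r.trace("wrist","pin_handle")[0];print(d['score'],d['rect'])
for z in (165,192):
    P=[[603.3+a,-132.4+b,z] for a in(-22,22) for b in (-6,6)]
    print(z,proj(cm,P).round())
np.save("cm8.npy",cm,allow_pickle=True)
a=cv2.cvtColor(f,cv2.COLOR_RGB2BGR)[95:255,180:340]
cv2.imwrite("pics/w8c.png",cv2.resize(a,None,fx=3.75,fy=3.75,interpolation=2))
O=np.array([666.1,-119.9]);ex=np.array([.9807,.1957]);ey=np.array([-.1957,.9807])
def cp(x,y,z): w=O+x*ex+y*ey; return [*w,z]
print("front top corners shut",proj(cm,[cp(-85,-100,96),cp(-85,100,96),cp(-78,70,127)]).round())
```

```text
11.0667 [ 601.75523662 -130.10179636  330.59502021] [-3.99083976e-04 -1.78505055e-03  9.99998286e-01  2.85729161e-04] [-0.19722378  0.27814767 -0.01605143]
0.61 [268.9, 279.0, 35.5, 56.3]
165 [[252. 175.]
 [266. 175.]
 [252. 223.]
 [265. 223.]]
192 [[251. 183.]
 [266. 183.]
 [251. 236.]
 [266. 236.]]
front top corners shut [[167. 180.]
 [346. 145.]
 [326. 161.]]
```

View pics/w8c.png

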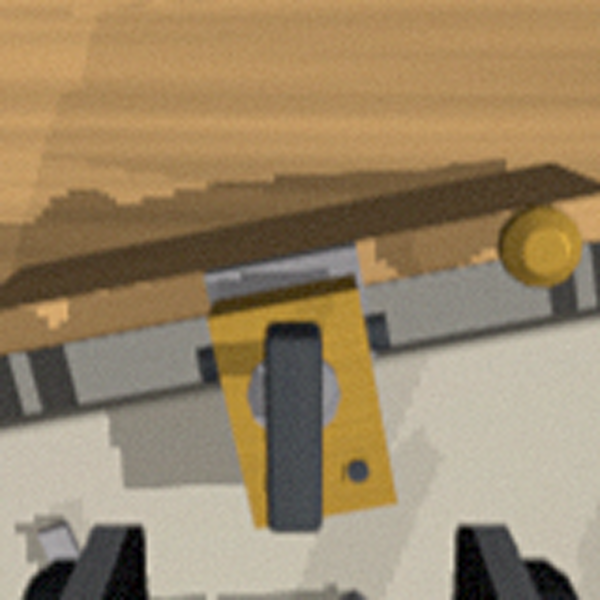

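View pics/w8.png

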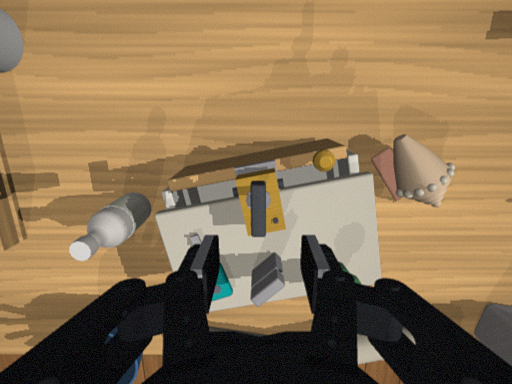

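play_rows --pt "0.045 -0.0016 -0.0021 0.025 0 0 0" --pt "0.045 0 0 0.03 0 0 0" --pt "0.045 0 0 0.02 0 0 0" --pt "0.045 0 0 0.01 0 0 0" --pt "0.045 0 0 0.004 0 0 0" --pt "0.045 0 0 0 0 0 0" --pt "0.045 0 0 0 0 0 0"

```text
t: 11.75
tcp_pos: [603.4, -134.2, 244.4]
tcp_rot: [0.001, -0.0, 1.0, -0.0]
ft_force: [0.4, 0.7, 0.5]
grip_width: 44.8
```

play_rows --pt "0.045 0 0.002 0.003 0 0 0" --pt "0.045 0 0 0 0 0 0" --pt "0.03 0 0 0 0 0 0" --pt "0.02 0 0 0 0 0 0" --pt "0.016 0 0 0 0 0 0" --pt "0.005 0 0 0 0 0 0" --pt "0.005 0 0 0 0 0 0" --pt "0.005 0 0 0 0 0 0"

```text
t: 12.42
tcp_pos: [603.3, -131.4, 239.8]
tcp_rot: [0.001, -0.0, 1.0, 0.0]
ft_force: [2.9, -0.1, -2.2]
grip_width: 10.7
```

play_rows --pt "0.005 0 0 0.003 0 0 0" --pt "0.005 0 0 0.003 0 0 0" --pt "0.005 0 0 0.003 0 0 0" --pt "0.005 0 0 0.003 0 0 0" --pt "0.005 0 0 0 0 0 0"

```text
t: 12.83
tcp_pos: [603.9, -131.5, 230.0]
tcp_rot: [0.002, -0.0, 1.0, -0.0]
ft_force: [3.3, 2.0, 1.1]
grip_width: 10.9
```

play_rows --pt "0.005 0 0 0.003 0 0 0" --pt "0.005 0 0 0.003 0 0 0" --pt "0.005 0 0 0.003 0 0 0" --pt "0.005 0 0 0.002 0 0 0" --pt "0.005 0 0 0 0 0 0"

```text
t: 13.25
tcp_pos: [604.0, -131.5, 219.4]
tcp_rot: [0.002, -0.0, 1.0, -0.0]
ft_force: [1.2, 2.2, 5.0]
grip_width: 11.2
```

play_rows --pt "0.005 0 0 0.002 0 0 0" --pt "0.005 0 0 0.002 0 0 0" --pt "0.005 0 0 0.002 0 0 0" --pt "0.005 0 0 0 0 0 0"

```text
t: 13.58
tcp_pos: [603.2, -131.7, 211.6]
tcp_rot: [0.0, -0.0, 1.0, -0.0]
ft_force: [-0.4, 0.6, 4.7]
grip_width: 10.9
```

play_rows --pt "0.005 0 0 0.002 0 0 0" --pt "0.005 0 0 0.001 0 0 0" --pt "0.005 0 0 0 0 0 0"

```text
t: 13.83
tcp_pos: [604.0, -131.8, 211.5]
tcp_rot: [0.001, -0.0, 1.0, -0.0]
ft_force: [-3.2, 3.0, 14.6]
grip_width: 11.1
```

Travel stopped at z≈211.5 with the force rising to 14.6 N, so the pin looks home. I'll release, retreat and check.

play_rows --pt "0.005 0 0 0 0 0 0" --pt "0.02 0 0 0 0 0 0" --pt "0.04 0 0 0 0 0 0" --pt "0.045 0 0 0 0 0 0" --pt "0.045 0 0 -0.025 0 0 0" --pt "0.045 0 0 -0.035 0 0 0" --pt "0.045 0 0 -0.035 0 0 0" --pt "0.045 0 0 -0.02 0 0 0" --pt "0.045 0 0 0 0 0 0" --pt "0.045 0 0 0 0 0 0"

```text
t: 14.67
tcp_pos: [603.3, -131.8, 323.8]
tcp_rot: [0.001, -0.0, 1.0, -0.0]
ft_force: [0.5, -0.9, -0.1]
grip_width: 45.0
```

Run:
```python
from h import *
s=r.get_state();print(s['t'],s['tcp_pos'],s['tcp_rot'],s['ft_force'])
cm=r.camera_model("wrist")
f=r.grab_frame("wrist");save("pics/w9.png",f)
for z in (165,167,170):
    P=[[603.3+a,-132.4+b,z] for a in(-22,22) for b in (-6,6)]
    print(z,((proj(cm,P)-[180,95])*3.75).round().tolist())
O=np.array([666.1,-119.9]);ex=np.array([.9807,.1957]);ey=np.array([-.1957,.9807])
def cp(x,y,z): w=O+x*ex+y*ey; return [*w,z]
print("knob",((proj(cm,[cp(-78,70,127)])-[180,95])*3.75).round())
a=cv2.cvtColor(f,cv2.COLOR_RGB2BGR)[95:255,180:340]
cv2.imwrite("pics/w9c.png",cv2.resize(a,None,fx=3.75,fy=3.75,interpolation=2))
f=r.grab_frame("scene");cv2.imwrite("pics/s9.png",cv2.resize(cv2.cvtColor(f[140:270,130:290],cv2.COLOR_RGB2BGR),None,fx=4.5,fy=4.5,interpolation=2))
```

```text
14.6667 [ 603.28585395 -131.76661087  323.77742942] [ 8.43012493e-04 -3.24651558e-04  9.99999516e-01 -3.90731610e-04] [ 0.49642973 -0.92595205 -0.11180903]
165 [[276.0, 300.0], [330.0, 300.0], [277.0, 484.0], [328.0, 484.0]]
167 [[275.0, 302.0], [330.0, 302.0], [277.0, 487.0], [328.0, 487.0]]
170 [[275.0, 305.0], [330.0, 305.0], [276.0, 492.0], [329.0, 492.0]]
knob [[561. 245.]]
```

View pics/w9c.png

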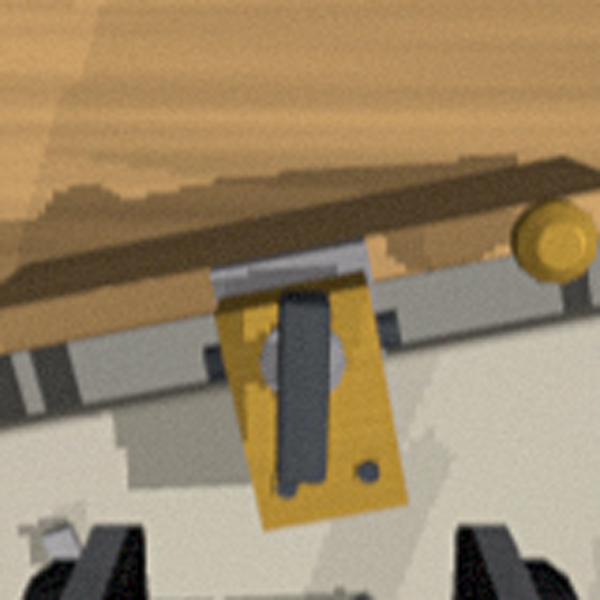

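View pics/s9.png

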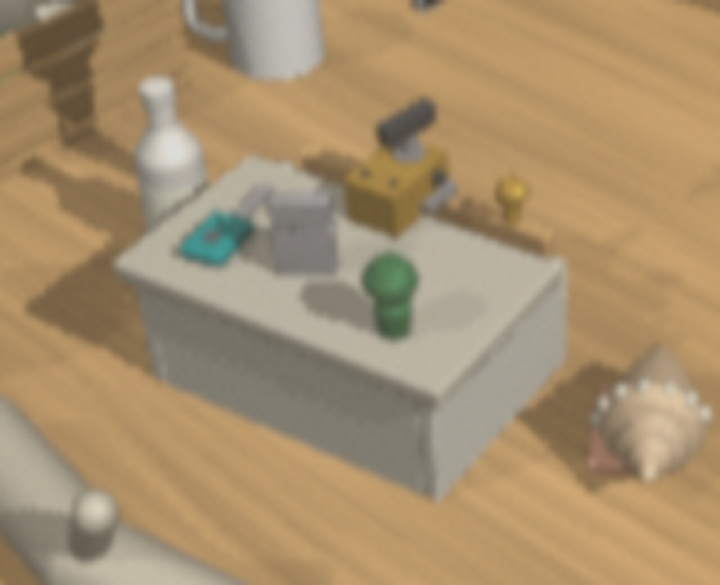

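Run:
```python
from h import *
a=cv2.imread("pics/scene0.png")[158:180,210:232].astype(np.float32).mean(2)
f=r.grab_frame("scene");b=cv2.cvtColor(f,cv2.COLOR_RGB2BGR)[158:180,210:232].astype(np.float32).mean(2)
print(cv2.phaseCorrelate(a,b), abs(a-b).mean())
r.finish_job()
```

```text
((-0.1592964117572091, -0.11211291438380755), 0.8774445626056857) 5.7486224
the job is handed in; nothing more can be done
```

I drew the pin up about 27 mm, shut the drawer, pushed the pin back home and handed the job in at about 15 s of the 64 s allowed. The hand-in gives no verdict, so this rests on my own checks.

- **Pin raised:** after I let go, the camera showed it standing up by itself, with the top of its handle at the height expected for a 27 mm lift. The drawer was still ajar.
- **Drawer shut:** I pushed beside push_point, about 85 mm right of the middle, until the force rose to about 15 N against the stop. From above, the knob sat exactly where a shut drawer puts it.
- **Pin home:** it went down with about 5 N and stopped hard at about 15 N. In the last pictures the handle was back at its starting height, within about 0.2 pixel in the scene view (roughly 1 mm).
- **Bystanders and robot:** the conch, sunscreen, lighter, key and stopper looked unmoved in the last scene picture. I did not measure them, and I did not check the mug or glasses case separately, though the arm never worked near them. At hand-in the gripper was open and clear of everything.

No check failed. One trace of the pin handle, taken after shutting the drawer, landed on something else, probably the lighter. I ignored it and went by the picture.

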